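Raise a counter-top airer by one rung

TASK

Raise the sliding section of the drying rack until its rung hooks have dropped out above the middle rung, then lower it gently in your grip, without letting it fall, so that it hangs on the middle rung. Before you leave it, press down on its wooden top bar with about a kilogram's weight (10 N, at most 18 N) to prove that the hooks hold, then let go and leave it hanging there upright; do not wrench or jam it, and leave the other things on the table where they are.

Things in the scene. Friction and masses are not known exactly. Their poses are not given: they have to be found in the camera images.
- stand: Fixed frame of the drying rack: white sled feet 210 mm long, two upright aluminium channels (tops at 202 mm, 230 mm apart along its y) open towards each other, and three 10 mm round steel rungs. It cannot move. Origin: on the table midway between the channels; z up, y along the rungs, x across the rack; the rungs lie 23 mm on the +x side (away from the robot) of the channels' plane.
- section: Sliding section, 0.6 to 0.85 kg, guided upright by its white stiles in the channels with 1.5 mm play, so its top may lean some mm. Origin: centre of the wooden top bar, 20 mm square, 262 mm long along y; hold it there by its long sides from above, 40 mm are free below its centre. Axes as the stand's. Hung on a rung, its bar's centre is 165 mm above the rung's.
- hooks (a point): Midway between the section's two orange gravity rung hooks (140 mm apart along y), on their pivots' line, 156 mm under the bar; noses to +x, heavy dark tails to -x. Raised 40 to 56 mm above its start, the middle rung begins to tip the noses down (1 to 4 N more lift); 32 mm above hanging height (at most 105 mm above start) they have swung out again by their weight; at 116 mm they meet the top rung.
- low_rung (a point): Middle of the low rung, 57 mm above the table. At the start the section hangs here, its bar's centre 222 mm above the table.
- middle_rung (a point): Nominal middle of the middle rung, 122 mm above the table. The real rung is clamped by hand in slotted grey sockets, up to 8 mm higher or lower: find it by feel. Hung here, the bar's centre is 279 to 295 mm above the table. The rubber-lined hooks cannot tip up: lowered, they stop on the rung; 20 N moves the bar under 1 mm. Land at 10 mm/s or so: at 25 mm/s they strike with some 35 N.
- top_rung (a point): Middle of the top rung, 190 mm above the table: not to be used.
- spray: Stain-remover spray bottle, white with red head, 183 mm tall, beside the rack; a bystander. Origin: centre of its underside.
- scoop: Blue measuring cup, 72 mm wide, 60 mm tall, beside the rack; a bystander. Origin: centre of its underside.
- peg_tub: Yellow tub of clothes pegs, 100 x 130 x 50 mm, beyond the rack; a bystander. Origin: centre of its underside.
- detergent: Blue detergent bottle, 92 mm wide, 230 mm tall; a bystander. Origin: centre of its underside.
- softener: Pink softener bottle, 80 mm wide, 210 mm tall; a bystander. Origin: centre of its underside.
- soap_box: Orange soap carton, 60 x 125 x 190 mm; a bystander. Origin: centre of its underside.
- lint_brush: Red brush, 200 mm long, lying; a bystander.

How it is judged:
On the way, in this order (a step that is already met when the one before it is completed fails the run):
1. the section is raised past the middle rung, its top bar more than 83 mm above where it started (z of section in the frame of stand above 0.305 m), for 0.1 s.
2. on the middle rung (bar 275 to 299 mm above the table) section and stand bear on each other with more than 12 N, the section's own 6 to 8 N included, for 0.2 s (z of section in the frame of stand between 0.275 and 0.299 m and contact force between section and stand above 12 N and linear speed of section below 0.03 m/s), for 0.2 s.
At the end, for the whole second after the job is handed in: The section hangs on the middle rung: its top bar's centre is 275 to 299 mm above the table, within 0.06 rad of upright, at rest, bearing on the stand with more than 3 N, and let go (z of section in the frame of stand between 0.275 and 0.299 m and angle between section's own z axis and vertical below 0.06 rad and linear speed of section below 0.02 m/s and contact force between section and stand above 3 N and contact force between the fingers and section below 0.2 N); the robot touches nothing.
It fails at once if section and stand bear on each other with more than 27 N at rest once it is raised (pressed too hard, jammed), or are knocked together with more than 60 N at any time (dropped, rammed, wrenched) (contact force between section and stand above 60 N or (contact force between section and stand above 27 N and z of section in the frame of stand above 0.23 m and linear speed of section below 0.002 m/s)).
It fails at once if the section is let go while it hangs on no rung (bar more than 8 mm above its start and not 275 to 299 mm above the table) (contact force between the fingers and section below 0.1 N and z of section in the frame of stand above 0.23 m and not (z of section in the frame of stand between 0.275 and 0.299 m)).
It fails at once if the raised section falls: it moves faster than 0.2 m/s while no finger touches it (contact force between the fingers and section below 0.1 N and z of section in the frame of stand above 0.23 m and linear speed of section above 0.2 m/s).
It fails at once if a bystander is moved more than 30 mm (distance of any of spray, scoop, peg_tub, detergent, softener, soap_box, lint_brush from where it was at the start of the episode above 0.03 m).
It also fails if it takes over 54 s, if anything falls off the work surface, if the arm or the gripper's body presses on something with over 40 N, if the wrist force passes 120 N, or if a joint passes its speed limit or range.

ROBOT

A 7-joint arm with a two-finger parallel gripper is mounted at the origin on the work surface. World frame = base frame: x ahead of the robot, y to its left, z up, the work surface at z = 0. Lengths are in m, angles in rad, forces in N, time in s.
With the tool pointing down it reaches from about 0.4 to 0.925 m from the base axis. Payload 5.6 kg.
Tool frame: the origin (TCP) lies at the very end of the fingers, on their centre line; the grasp point (between the pads) lies 19 mm behind it; y points along the fingers, z is the direction in which the jaws open and shut, and the axes are right-handed (so a half turn about y gives the same grasp; the last joint's range is limited). The gripper opens to 85 mm and grips with 20 to 120 N. Pads are 22 mm wide; open, the fingers measure 114 mm over their backs; the gripper's body (76 mm by 85 mm) begins 54 mm behind the grasp point. The pads swing forward as they close: fully open they stand 13 mm farther back than shut.
Start: joints at [-0.043, 0.468, -0.012, 1.603, 0.006, 1.071, -0.056], TCP at [0.65, -0, 0.231] pointing down, gripper open.
Joint ranges: [-2.53, 2.53], [-0.31, 2.02], [-1.57, 1.55], [0.28, 2.44], [-1.29, 4.43], [0.15, 1.84], [-2.92, 2.92]. Speed limits (rad/s): [2.57, 2.57, 3.14, 3.14, 3.14, 3.14, 3.14].

INTERFACE

Orientations are given as a unit quaternion [w, x, y, z].
In Python, from plant import r gives the robot as it stands.
- The arm moves only by the shell command python3 -m creep 'ROWS' [FORCE]. ROWS is a JSON object of lists of equal length, an entry for each row: "slide": the shift along the tool's x, y, z in cm, a list of three; "rot": the turn, a rotation vector about the tool's x, y, z in degrees, a list of three; "jaw": the finger opening in cm, from 0 to 8.54. A call has 1 to 10 rows; each row shifts and turns the pose as measured when the row begins, along the tool's axes as they then stand; what a row does not reach is not made up. A row lasts 1/8 s, in which the tool goes at most 62.5 mm and 10.7 degrees, less where a joint would pass 70% of its speed; a pose out of reach is approached as far as the arm can. A call with a gripper value outside its range is refused whole. The fingers move at their own pace and stop on an object; FORCE is the grip in N (left out, the last holds). Time passes only in rows, so rows that do not move let the fingers close. It gives the time, the measured TCP pose, the force and the opening at its end, in the units of the state.
- r.read_state(): the state, without advancing time (a new reading comes with each control period).
- r.get_image(name): name is "scene" or "side" or "wrist"; returns the picture (420x560x3 uint8, blue, green, red); there is no depth.
- r.calibration(name): a dict with "fovy" (degrees; the focal length in pixels is half the picture's height over the tangent of half this angle, whatever the lens; pixels are square), "cx", "cy" (the principal point, pixels), "view" (4x4, takes a point from world to camera coordinates); the wrist camera has in their place "hand_eye" (4x4, takes a point from camera to tool coordinates, whose origin is the TCP and whose axes are the tool frame's). Camera axes: x right, y down, z forward; pixel columns grow to the right and rows downward; lengths in m; the calibration is good to about 2 mm. The wrist camera is an equidistant fisheye: a pixel r from the principal point sees the ray r / f radians off the axis. A picture is of the moment at which its call begins: read the wrist's pose just before it. calibration takes no time and is no camera call.
- r.sign_off(): hands the job in, once; it reports no verdict.
The state is a dict: "time_s": time; "joints": joint angles; "joint_velocities": joint speeds; "joint_efforts": joint torques, N m; "ee_pos": TCP position; "ee_rot": TCP orientation; "force": force on the tool from outside, world axes, zero at the start; "wrist_torque": the same for the moment, N m; "grip_width": opening from 0.0 (shut) to 1.0 (fully open).
Only numpy, scipy, OpenCV 4.12 (cv2) and the standard library are available. Lean on these libraries where they do the work, as an engineer would, in place of code of your own. Each camera call takes 0.05 s, during which the arm holds its last target. There are 200 camera calls.

## Working session

There is one attempt and no reset: what is moved stays moved. The work goes in short steps, Python scripts to look and compute and a shell command to move; the robot and the scene stay as the last step left them, time stands still between calls to the robot, and variables do not carry over. Pictures are saved under pics/ and viewed, about 8 in all and at most 12, crops included, and the job is handed in when it is done.

```bash
mkdir -p pics; ls; python3 - <<'E'
from plant import r
import cv2
print(r.read_state())
for n in("scene","side"):
    cv2.imwrite(f"pics/{n}0.png",r.get_image(n)); print(r.calibration(n))
print(r.calibration("wrist"))
E
```

```text
pics
{'time_s': 0.0, 'joints': array([-0.04299914,  0.46837704, -0.01158112,  1.60365918,  0.00602045,
        1.07137812, -0.05631841]), 'joint_velocities': array([ 8.17795081e-04,  4.21109569e-05,  7.09164508e-04,  7.49283047e-04,
       -9.35857160e-04,  8.49932681e-04,  3.42074233e-04]), 'joint_efforts': array([-1.81076980e-04, -5.32374322e+01,  2.12178100e-02, -2.51299274e+01,
        1.13576866e-02,  7.69772858e-03, -1.10212341e-06]), 'ee_pos': array([ 6.49431064e-01, -8.86076321e-05,  2.30323686e-01]), 'ee_rot': array([-0.49949321,  0.50046008, -0.50043024,  0.49961567]), 'force': array([-0.24146892,  0.19731984, -0.07079572]), 'wrist_torque': array([ 0.0080639 ,  0.00364912, -0.0136369 ]), 'grip_width': 1.0012498016958786}
{'fovy': 44.023067083557486, 'cx': 273.0617018144165, 'cy': 210.82516224308102, 'view': array([[-0.56365974,  0.82572117,  0.02173137,  0.33724657],
       [ 0.42741783,  0.31407799, -0.84774348, -0.10547347],
       [-0.70682509, -0.46855049, -0.52996107,  1.86686998],
       [ 0.        ,  0.        ,  0.        ,  1.        ]])}
{'fovy': 43.07686677900655, 'cx': 281.25708783076004, 'cy': 212.72176603866487, 'view': array([[-0.93268697,  0.36040441, -0.01427135,  0.56527724],
       [ 0.27390044,  0.68197051, -0.67815542, -0.08263788],
       [-0.23467757, -0.63641565, -0.73477994,  1.64892541],
       [ 0.        ,  0.        ,  0.        ,  1.        ]])}
{'fovy': 65.70646984690485, 'cx': 278.02326063609047, 'cy': 210.3990239923086, 'hand_eye': array([[-5.21871498e-05,  9.63412034e-01,  2.68024719e-01,
        -6.75952439e-02],
       [-1.92854459e-04, -2.68024724e-01,  9.63412015e-01,
        -1.42661859e-01],
       [ 9.99999980e-01, -1.41203487e-06,  1.99785753e-04,
        -6.95472169e-04],
       [ 0.00000000e+00,  0.00000000e+00,  0.00000000e+00,
         1.00000000e+00]])}
```

View pics/scene0.png

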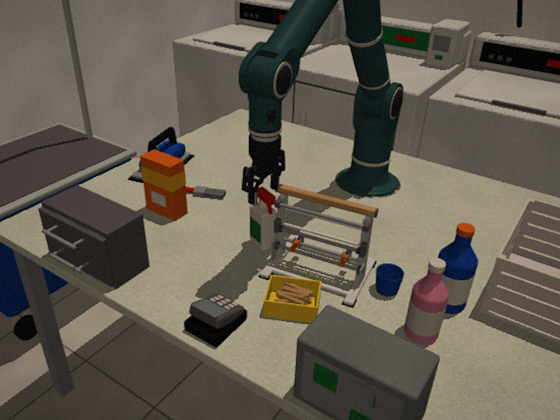

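View pics/side0.png

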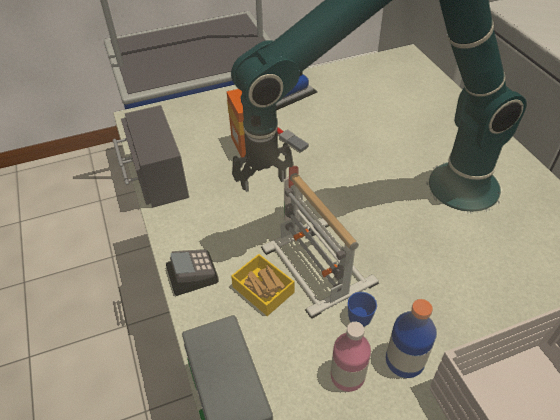

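```bash
cat > h.py <<'E'
import numpy as np, cv2
from plant import r
from scipy.spatial.transform import Rotation as R
def back(n,px,z):
    c=r.calibration(n); V=c["view"]; f=210/np.tan(np.radians(c["fovy"]/2))
    d=V[:3,:3].T@np.array([(px[0]-c["cx"])/f,(px[1]-c["cy"])/f,1]); o=-V[:3,:3].T@V[:3,3]
    return o+d*(z-o[2])/d[2]
def proj(n,p):
    c=r.calibration(n); V=c["view"]; f=210/np.tan(np.radians(c["fovy"]/2)); q=V[:3,:3]@p+V[:3,3]
    return np.array([c["cx"]+f*q[0]/q[2],c["cy"]+f*q[1]/q[2]])
E
python3 - <<'E'
from h import *
for n,b in(("scene",(265,175,390,225)),("side",(284,168,362,252))):
    im=cv2.imread(f"pics/{n}0.png"); h=cv2.cvtColor(im,cv2.COLOR_BGR2HSV)
    m=cv2.inRange(h,(8,90,60),(22,255,255)); k=np.zeros_like(m); k[b[1]:b[3],b[0]:b[2]]=1; m=m*k
    nn,l,s,_=cv2.connectedComponentsWithStats(m); i=1+s[1:,4].argmax(); ys,xs=np.where(l==i)
    rect=cv2.minAreaRect(np.c_[xs,ys].astype(np.float32)); print(n,s[i],rect)
    B=cv2.boxPoints(rect); 
    e=[(B[j]+B[(j+1)%4])/2 for j in range(4)]
    L=[np.linalg.norm(e[j]-e[(j+2)%4]) for j in (0,1)]; j=int(np.argmax(L))
    P=[back(n,e[j],.222),back(n,e[j+2],.222)]; print(P,np.linalg.norm(P[0]-P[1]),(P[0]+P[1])/2, np.degrees(np.arctan2(*(P[0]-P[1])[:2])))
    x0,y0,x1,y1=b; cv2.imwrite(f"pics/{n}_c.png",cv2.resize(np.hstack([im[y0:y1,x0:x1],cv2.cvtColor(255*(l==i).astype(np.uint8),8)[y0:y1,x0:x1]]),None,fx=3,fy=3))
E
```

```text
scene [278 184  98  33 962] ((326.3004455566406, 199.83560180664062), (99.45145416259766, 9.963886260986328), 14.470293045043945)
[array([ 0.55654927, -0.01816205,  0.222     ]), array([0.51886355, 0.24010339, 0.222     ])] 0.2610004785646356 [0.53770641 0.11097067 0.222     ] 171.6980741283584
side [292 175  64  70 713] ((322.49603271484375, 209.80673217773438), (89.73074340820312, 9.565834045410156), 49.0141716003418)
[array([ 0.56149925, -0.02227769,  0.222     ]), array([0.52115437, 0.23611374, 0.222     ])] 0.26152215726846456 [0.54132681 0.10691802 0.222     ] 171.12557190601382
```

```bash
cat >> h.py <<'E'
def togo(p,yaw):
    s=r.read_state(); w,x,y,z=s["ee_rot"]; M=R.from_quat([x,y,z,w]); 
    xa=M.as_matrix()[:,0]
    c=[np.array([-np.sin(t),np.cos(t),0]) for t in(yaw,yaw+np.pi)]; xd=max(c,key=lambda v:v@xa)
    yd=np.array([0,0,-1.]); D=np.c_[xd,yd,np.cross(xd,yd)]
    print("t",s["time_s"],"pos",s["ee_pos"].round(4),"F",s["force"].round(2),"T",s["wrist_torque"].round(2),"grip",round(s["grip_width"],3))
    print("axes",M.as_matrix().round(3).tolist())
    print("slide cm",(M.inv().apply(np.array(p)-s["ee_pos"])*100).round(2),"rot deg",np.degrees((M.inv()*R.from_matrix(D)).as_rotvec()).round(2))
E
python3 - <<'E'
from h import *
togo([.5395,.109,.31],np.radians(8.6))
E
```

```text
t 0.1 pos [ 6.495e-01 -1.000e-04  2.304e-01] F [0.71 1.28 0.21] T [ 0.01  0.03 -0.05] grip 0.999
axes [[-0.0, -0.002, 1.0], [-1.0, -0.0, -0.0], [0.0, -1.0, -0.002]]
slide cm [-10.91  -7.94 -11.01] rot deg [ 0.09 -8.6  -0.  ]
```

```bash
python3 -m creep '{"slide":[[0,-4,0],[0,-4,0],[-3.5,0,-3.5],[-3.7,0,-3.7],[-3.7,0,-3.7],[0,0,0],[0,0,0]],"rot":[[0,0,0],[0,0,0],[0,0,0],[0,0,0],[0,0,0],[0,-8.6,0],[0,0,0]],"jaw":[8.5,8.5,8.5,8.5,8.5,8.5,8.5]}' 30; python3 - <<'E'
from h import *
togo([.5395,.109,.31],np.radians(8.6))
cv2.imwrite("pics/w1.png",r.get_image("wrist"))
E
```

```text
time_s: 0.98
ee_pos: [0.5357, 0.1118, 0.3097]
ee_rot: [-0.534, 0.539, -0.463, 0.459]
force: [0.6, 0.4, -0.1]
grip_width: 1.0
t 0.975 pos [0.5357 0.1118 0.3097] F [ 0.56  0.39 -0.07] T [-0.01 -0.03 -0.03] grip 1.0
axes [[0.151, -0.008, 0.988], [-0.988, -0.001, 0.151], [-0.0, -1.0, -0.008]]
slide cm [ 0.34 -0.04  0.33] rot deg [ 0.46  0.1  -0.02]
```

View pics/w1.png

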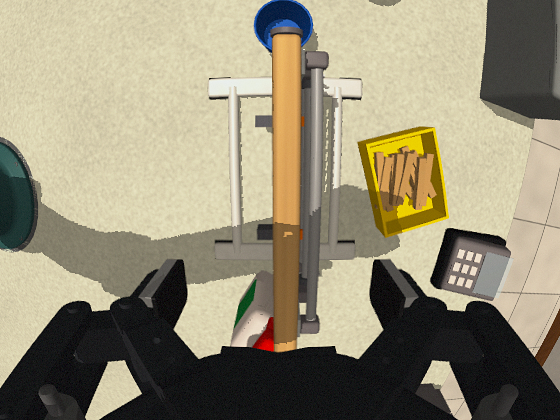

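```bash
cat >> h.py <<'E'
def wback(px,zw,s):
    c=r.calibration("wrist"); f=210/np.tan(np.radians(c["fovy"]/2)); H=c["hand_eye"]
    u=np.array([px[0]-c["cx"],px[1]-c["cy"]]); rr=np.linalg.norm(u); th=rr/f
    d=np.r_[np.sin(th)*u/rr,np.cos(th)]; w,x,y,z=s["ee_rot"]; M=R.from_quat([x,y,z,w]).as_matrix()
    d=M@H[:3,:3]@d; o=s["ee_pos"]+M@H[:3,3]; return o+d*(zw-o[2])/d[2]
E
python3 - <<'E'
from h import *
s=r.read_state(); im=cv2.imread("pics/w1.png"); h=cv2.cvtColor(im,cv2.COLOR_BGR2HSV)
m=cv2.inRange(h,(8,70,50),(24,255,255)); P=[]
for v in range(45,340,20):
    xs=np.where(m[v,255:320])[0]+255
    a,b=wback((xs.min()-.5,v),.232,s),wback((xs.max()+.5,v),.232,s); P.append((a+b)/2); print(v,xs.min(),xs.max(),P[-1].round(4),round(np.linalg.norm(a-b),4))
print("far end",wback((286,37),.232,s),wback((286,30),.232,s),"near",wback((286,350),.232,s))
P=np.array(P); k=np.polyfit(P[:,1],P[:,0],1); print("x at y=.109",np.polyval(k,.109),"yaw",np.degrees(-np.arctan(k[0])))
E
```

```text
45 272 300 [0.5213 0.2326 0.232 ] 0.0194
65 272 300 [0.5234 0.2186 0.232 ] 0.0193
85 272 301 [0.5259 0.2049 0.232 ] 0.02
105 272 301 [0.5279 0.1914 0.232 ] 0.02
125 272 304 [0.531  0.1782 0.232 ] 0.0221
145 272 300 [0.5317 0.1645 0.232 ] 0.0196
165 272 300 [0.5339 0.151  0.232 ] 0.0198
185 272 300 [0.536  0.1373 0.232 ] 0.02
205 273 300 [0.5386 0.1232 0.232 ] 0.0196
225 272 299 [0.5402 0.1086 0.232 ] 0.02
245 273 299 [0.543  0.0935 0.232 ] 0.0197
265 273 298 [0.5452 0.0775 0.232 ] 0.0194
285 273 298 [0.5479 0.0607 0.232 ] 0.0199
305 273 297 [0.5504 0.0426 0.232 ] 0.0197
325 274 297 [0.554  0.0233 0.232 ] 0.0196
far end [0.52046992 0.23823207 0.232     ] [0.51971047 0.2432923  0.232     ] near [ 0.55881422 -0.00351027  0.232     ]
x at y=.109 0.5405122202877447 yaw 8.721539865542262
```

```bash
python3 -m creep '{"slide":[[0.33,0,0.43],[0,2.5,0],[0,2.5,0],[0,2.5,0],[0,2,0],[0,0,0]],"rot":[[0.46,0.1,0],[0,0,0],[0,0,0],[0,0,0],[0,0,0],[0,0,0]],"jaw":[8.5,8.5,8.5,8.5,8.5,8.5]}' 30; python3 - <<'E'
from h import *
togo([.5405,.109,.203],np.radians(8.7))
E
```

```text
time_s: 1.78
ee_pos: [0.5445, 0.1042, 0.2107]
ee_rot: [0.532, -0.531, 0.466, -0.467]
force: [0.3, -0.7, 0.5]
grip_width: 0.996
t 1.775 pos [0.5445 0.1042 0.2107] F [ 0.32 -0.71  0.48] T [-0.01  0.01  0.04] grip 0.996
axes [[0.13, 0.001, 0.992], [-0.992, -0.0, 0.13], [0.001, -1.0, 0.001]]
slide cm [-0.53  0.77 -0.34] rot deg [-0.07 -1.23  0.04]
```

```bash
python3 -m creep '{"slide":[[-0.4,0.7,-0.3],[0,0,0],[0,0,0]],"rot":[[0,-1.1,0],[0,0,0],[0,0,0]],"jaw":[8.5,8.5,8.5]}' 30; python3 - <<'E'
from h import *
togo([.5405,.109,.203],np.radians(8.7))
E
```

```text
time_s: 2.15
ee_pos: [0.5425, 0.1077, 0.2051]
ee_rot: [0.537, -0.535, 0.46, -0.463]
force: [0.1, 0.6, -1.1]
grip_width: 0.996
t 2.15 pos [0.5425 0.1077 0.2051] F [ 0.1   0.61 -1.06] T [-0.01 -0.02  0.01] grip 0.996
axes [[0.148, 0.004, 0.989], [-0.989, 0.0, 0.148], [0.001, -1.0, 0.004]]
slide cm [-0.16  0.21 -0.18] rot deg [-0.25 -0.18  0.03]
```

```bash
python3 -m creep '{"slide":[[-0.15,0.2,-0.18],[0,0,0],[0,0,0],[0,0,0],[0,0,0],[0,0,0],[0,0,0],[0,0,0]],"rot":[[-0.2,0,0],[0,0,0],[0,0,0],[0,0,0],[0,0,0],[0,0,0],[0,0,0],[0,0,0]],"jaw":[8.5,1.5,1.5,1.5,1.5,1.5,1.5,1.5]}' 50; python3 - <<'E'
from h import *
togo([.5405,.109,.203],np.radians(8.7))
E
```

```text
time_s: 3.15
ee_pos: [0.5414, 0.1093, 0.2044]
ee_rot: [0.537, -0.535, 0.46, -0.462]
force: [-0.0, 0.4, 0.7]
grip_width: 0.223
t 3.15 pos [0.5414 0.1093 0.2044] F [-0.02  0.4   0.72] T [ 0.01 -0.11  0.05] grip 0.223
axes [[0.149, 0.004, 0.989], [-0.989, 0.0, 0.149], [0.0, -1.0, 0.004]]
slide cm [ 0.02  0.14 -0.09] rot deg [-0.23 -0.15  0.03]
```

```bash
python3 -m creep '{"slide":[[0,-0.3,0],[0,-0.3,0],[0,-0.4,0],[0,-0.4,0],[0,-0.4,0],[0,0,0]],"rot":[[0,0,0],[0,0,0],[0,0,0],[0,0,0],[0,0,0],[0,0,0]],"jaw":[1.5,1.5,1.5,1.5,1.5,1.5]}' 50; python3 - <<'E'
from h import *
togo([.5414,.1093,.29],np.radians(8.7))
E
```

```text
time_s: 3.9
ee_pos: [0.5412, 0.109, 0.2211]
ee_rot: [0.536, -0.535, 0.461, -0.462]
force: [2.2, 0.4, -4.7]
grip_width: 0.226
t 3.9 pos [0.5412 0.109  0.2211] F [ 2.24  0.35 -4.66] T [ 0.07 -0.67  0.13] grip 0.226
axes [[0.149, 0.003, 0.989], [-0.989, -0.0, 0.149], [0.001, -1.0, 0.003]]
slide cm [-0.02 -6.89  0.04] rot deg [-0.16 -0.15  0.04]
```

```bash
python3 -m creep '{"slide":[[0,-0.5,0],[0,-0.5,0],[0,-0.5,0],[0,-0.5,0],[0,-0.5,0],[0,-0.5,0],[0,-0.5,0],[0,-0.5,0],[0,-0.5,0],[0,0,0]],"rot":[[0,0,0],[0,0,0],[0,0,0],[0,0,0],[0,0,0],[0,0,0],[0,0,0],[0,0,0],[0,0,0],[0,0,0]],"jaw":[1.5,1.5,1.5,1.5,1.5,1.5,1.5,1.5,1.5,1.5]}' 50; python3 - <<'E'
from h import *
togo([.5414,.1093,.3115],np.radians(8.7))
E
```

```text
time_s: 5.15
ee_pos: [0.5406, 0.1089, 0.2688]
ee_rot: [0.536, -0.535, 0.461, -0.462]
force: [1.5, 0.7, -5.7]
grip_width: 0.225
t 5.15 pos [0.5406 0.1089 0.2688] F [ 1.47  0.69 -5.69] T [ 0.19 -0.76  0.08] grip 0.225
axes [[0.149, 0.002, 0.989], [-0.989, -0.0, 0.149], [0.001, -1.0, 0.002]]
slide cm [-0.03 -4.27  0.09] rot deg [-0.12 -0.15  0.05]
```

```bash
python3 -m creep '{"slide":[[0,-0.5,0.05],[0,-0.5,0],[0,-0.5,0],[0,-0.5,0],[0,-0.5,0],[0,-0.5,0],[0,-0.5,0],[0,-0.4,0],[0,0,0],[0,0,0]],"rot":[[0,0,0],[0,0,0],[0,0,0],[0,0,0],[0,0,0],[0,0,0],[0,0,0],[0,0,0],[0,0,0],[0,0,0]],"jaw":[1.5,1.5,1.5,1.5,1.5,1.5,1.5,1.5,1.5,1.5]}' 50; python3 - <<'E'
from h import *
togo([.5414,.1093,.3115],np.radians(8.7))
E
```

```text
time_s: 6.4
ee_pos: [0.5407, 0.109, 0.3112]
ee_rot: [0.536, -0.536, 0.461, -0.462]
force: [1.6, 0.6, -7.6]
grip_width: 0.221
t 6.4 pos [0.5407 0.109  0.3112] F [ 1.63  0.65 -7.6 ] T [ 0.13 -0.81  0.11] grip 0.221
axes [[0.149, 0.002, 0.989], [-0.989, -0.0, 0.149], [0.001, -1.0, 0.002]]
slide cm [-0.01 -0.03  0.08] rot deg [-0.11 -0.15  0.04]
```

```bash
python3 - <<'E'
from h import *
a=r.get_image("scene")[140:310,235:405]; b=r.get_image("side")[140:310,250:420]
cv2.imwrite("pics/up.png",cv2.resize(np.hstack([a,b]),(800,400),interpolation=cv2.INTER_CUBIC))
E
```

```text
(no output)
```

View pics/up.png

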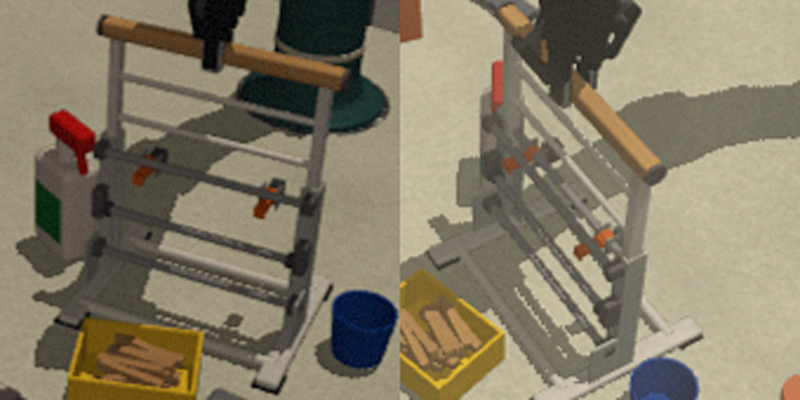

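```bash
python3 -m creep '{"slide":[[0,0.3,0.05],[0,0.4,0],[0,0.4,0],[0,0.4,0],[0,0.4,0],[0,0.4,0],[0,0.3,0],[0,0.15,0],[0,0,0]],"rot":[[0,0,0],[0,0,0],[0,0,0],[0,0,0],[0,0,0],[0,0,0],[0,0,0],[0,0,0],[0,0,0]],"jaw":[1.5,1.5,1.5,1.5,1.5,1.5,1.5,1.5,1.5]}' 50; python3 - <<'E'
from h import *
togo([.5414,.1093,.275],np.radians(8.7))
E
```

```text
time_s: 7.62
ee_pos: [0.541, 0.1089, 0.2812]
ee_rot: [-0.536, 0.536, -0.461, 0.462]
force: [1.6, 0.6, -6.7]
grip_width: 0.22
t 7.625 pos [0.541  0.1089 0.2812] F [ 1.63  0.59 -6.71] T [ 0.06 -0.69  0.11] grip 0.22
axes [[0.149, 0.001, 0.989], [-0.989, -0.001, 0.149], [0.001, -1.0, 0.001]]
slide cm [-0.04  0.62  0.05] rot deg [-0.03 -0.15  0.06]
```

```bash
python3 -m creep '{"slide":[[0,0.1,0],[0,0.1,0],[0,0.1,0],[0,0.1,0]],"rot":[[0,0,0],[0,0,0],[0,0,0],[0,0,0]],"jaw":[1.5,1.5,1.5,1.5]}' 50;  python3 -m creep '{"slide":[[0,0.1,0],[0,0.1,0],[0,0.1,0]],"rot":[[0,0,0],[0,0,0],[0,0,0]],"jaw":[1.5,1.5,1.5]}' 50
```

```text
time_s: 8.12
ee_pos: [0.541, 0.1089, 0.2773]
ee_rot: [0.536, -0.536, 0.461, -0.462]
force: [1.1, -0.8, -6.6]
grip_width: 0.226
time_s: 8.5
ee_pos: [0.541, 0.1089, 0.2741]
ee_rot: [0.536, -0.536, 0.461, -0.462]
force: [1.0, -0.3, -6.1]
grip_width: 0.225
```

```bash
python3 -m creep '{"slide":[[0,0.1,0],[0,0.1,0],[0,0.1,0]],"rot":[[0,0,0],[0,0,0],[0,0,0]],"jaw":[1.5,1.5,1.5]}' 50
```

```text
time_s: 8.88
ee_pos: [0.541, 0.1089, 0.2709]
ee_rot: [-0.536, 0.536, -0.461, 0.462]
force: [1.5, 0.7, -6.1]
grip_width: 0.224
```

```bash
python3 -m creep '{"slide":[[0,0.1,0],[0,0.1,0]],"rot":[[0,0,0],[0,0,0]],"jaw":[1.5,1.5]}' 50
```

```text
time_s: 9.12
ee_pos: [0.541, 0.1089, 0.2688]
ee_rot: [-0.536, 0.536, -0.461, 0.462]
force: [1.1, 0.3, -6.4]
grip_width: 0.228
```

```bash
python3 -m creep '{"slide":[[0,0.1,0],[0,0.1,0]],"rot":[[0,0,0],[0,0,0]],"jaw":[1.5,1.5]}' 50
```

```text
time_s: 9.38
ee_pos: [0.541, 0.1089, 0.2666]
ee_rot: [-0.536, 0.536, -0.461, 0.462]
force: [2.0, -0.8, -4.7]
grip_width: 0.226
```

```bash
python3 -m creep '{"slide":[[0,0.1,0]],"rot":[[0,0,0]],"jaw":[1.5]}' 50
```

```text
time_s: 9.5
ee_pos: [0.541, 0.1089, 0.2656]
ee_rot: [-0.536, 0.536, -0.461, 0.462]
force: [1.8, -0.7, -5.3]
grip_width: 0.229
```

```bash
python3 -m creep '{"slide":[[0,0.1,0]],"rot":[[0,0,0]],"jaw":[1.5]}' 50
```

```text
time_s: 9.62
ee_pos: [0.541, 0.1089, 0.2645]
ee_rot: [-0.536, 0.536, -0.461, 0.462]
force: [0.9, 0.2, -5.8]
grip_width: 0.221
```

```bash
python3 -m creep '{"slide":[[0,0.05,0]],"rot":[[0,0,0]],"jaw":[1.5]}' 50
```

```text
time_s: 9.75
ee_pos: [0.541, 0.1089, 0.2639]
ee_rot: [-0.536, 0.536, -0.461, 0.462]
force: [1.7, 1.2, -5.8]
grip_width: 0.229
```

```bash
python3 -m creep '{"slide":[[0,0.1,0]],"rot":[[0,0,0]],"jaw":[1.5]}' 50
```

```text
time_s: 9.88
ee_pos: [0.5411, 0.1088, 0.263]
ee_rot: [-0.536, 0.536, -0.461, 0.462]
force: [-0.2, -1.2, -1.3]
grip_width: 0.223
```

```bash
python3 -m creep '{"slide":[[0,0.1,0]],"rot":[[0,0,0]],"jaw":[1.5]}' 50
```

```text
time_s: 10.0
ee_pos: [0.5413, 0.1088, 0.2629]
ee_rot: [0.536, -0.536, 0.461, -0.462]
force: [-1.6, -0.3, 3.1]
grip_width: 0.224
```

```bash
python3 -m creep '{"slide":[[0,0.1,0]],"rot":[[0,0,0]],"jaw":[1.5]}' 50
```

```text
time_s: 10.12
ee_pos: [0.5414, 0.1088, 0.2629]
ee_rot: [0.536, -0.535, 0.461, -0.462]
force: [-2.8, -1.2, 4.9]
grip_width: 0.221
```

```bash
python3 -m creep '{"slide":[[0,0.15,0],[0,0.15,0]],"rot":[[0,0,0],[0,0,0]],"jaw":[1.5,1.5]}' 50;  python3 -m creep '{"slide":[[0,0.17,0],[0,0.17,0]],"rot":[[0,0,0],[0,0,0]],"jaw":[1.5,1.5]}' 50
```

```text
time_s: 10.38
ee_pos: [0.5415, 0.1088, 0.2628]
ee_rot: [0.537, -0.535, 0.46, -0.463]
force: [-2.8, -1.8, 8.9]
grip_width: 0.225
time_s: 10.62
ee_pos: [0.5415, 0.1088, 0.2628]
ee_rot: [0.537, -0.535, 0.46, -0.463]
force: [-3.3, -1.0, 10.3]
grip_width: 0.228
```

```bash
python3 -m creep '{"slide":[[0,0.17,0],[0,0.17,0],[0,0.17,0],[0,0.17,0]],"rot":[[0,0,0],[0,0,0],[0,0,0],[0,0,0]],"jaw":[1.5,1.5,1.5,1.5]}' 50; python3 -m creep '{"slide":[[0,0,0],[0,-0.02,0],[0,0,0]],"rot":[[0,0,0],[0,0,0],[0,0,0]],"jaw":[1.5,1.5,1.5]}' 50; python3 - <<'E'
from h import *
togo([.5410,.1089,.263],np.radians(8.7))
E
```

```text
time_s: 11.12
ee_pos: [0.5412, 0.1088, 0.2628]
ee_rot: [0.537, -0.534, 0.459, -0.464]
force: [-3.8, -0.6, 8.8]
grip_width: 0.225
time_s: 11.5
ee_pos: [0.5407, 0.1087, 0.2629]
ee_rot: [0.537, -0.534, 0.46, -0.463]
force: [-1.3, -1.2, 0.7]
grip_width: 0.222
t 11.5 pos [0.5407 0.1087 0.2629] F [-1.33 -1.25  0.7 ] T [-0.06  0.06  0.1 ] grip 0.222
axes [[0.148, 0.007, 0.989], [-0.989, -0.0, 0.148], [0.001, -1.0, 0.007]]
slide cm [-0.02 -0.01  0.03] rot deg [-0.39 -0.17  0.08]
```

```bash
python3 -m creep '{"slide":[[0,0,0],[0,0,0],[0,0,0],[0,0,0],[0,0,0]],"rot":[[0,0,0],[0,0,0],[0,0,0],[0,0,0],[0,0,0]],"jaw":[3,4,6,6.5,6.5]}' 20; python3 - <<'E'
from h import *
togo([.5410,.1089,.263],np.radians(8.7))
cv2.imwrite("pics/w2.png",r.get_image("wrist"))
E
```

```text
time_s: 12.12
ee_pos: [0.5411, 0.1092, 0.263]
ee_rot: [0.538, -0.534, 0.46, -0.463]
force: [-1.3, -0.4, 0.1]
grip_width: 0.761
t 12.125 pos [0.5411 0.1092 0.263 ] F [-1.33 -0.43  0.09] T [ 0.03  0.02 -0.01] grip 0.761
axes [[0.148, 0.007, 0.989], [-0.989, 0.001, 0.148], [0.001, -1.0, 0.007]]
slide cm [ 0.03 -0.   -0.02] rot deg [-0.43 -0.2   0.03]
```

View pics/w2.png

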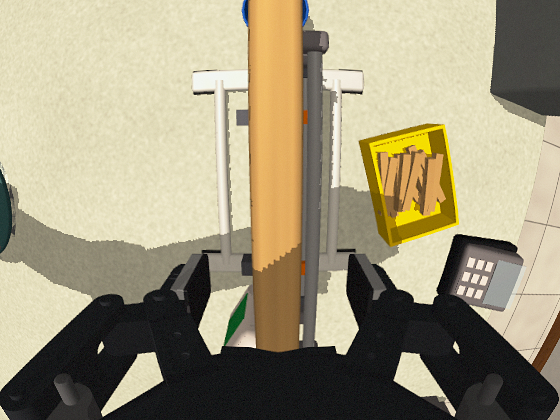

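The bar stands at columns 249–302 with both fingers well clear (left pad ~207, right ~350). Retreat upward.

```bash
python3 -m creep '{"slide":[[0,-1,0],[0,-2,0],[0,-3,0],[0,-3,0],[0,-2,0],[0,0,0],[0,0,0]],"rot":[[0,0,0],[0,0,0],[0,0,0],[0,0,0],[0,0,0],[0,0,0],[0,0,0]],"jaw":[6.5,6.5,6.5,6.5,6.5,6.5,6.5]}' 20; python3 - <<'E'
from h import *
togo([.5410,.1089,.263],np.radians(8.7))
a=r.get_image("scene"); b=r.get_image("side")
cv2.imwrite("pics/end.png",cv2.resize(np.hstack([a[140:310,235:405],b[140:310,250:420]]),(800,400),interpolation=cv2.INTER_CUBIC))
for n in("scene","side"):
    old,new=(cv2.imread(f"pics/{n}0.png"),a if n=="scene" else b)
    for z in(.287,.2805,.275): print(n,z,[proj(n,np.array([.5405,.109,z])+t*np.array([-.1516,.9884,0])).round(1).tolist() for t in(-.131,.131)])
E
```

```text
time_s: 13.05
ee_pos: [0.5402, 0.1092, 0.3792]
ee_rot: [0.538, -0.533, 0.459, -0.464]
force: [-0.3, -0.3, 0.3]
grip_width: 0.76
t 13.05 pos [0.5402 0.1092 0.3792] F [-0.34 -0.28  0.27] T [ 0.02  0.05 -0.04] grip 0.76
axes [[0.148, 0.009, 0.989], [-0.989, 0.001, 0.148], [0.0, -1.0, 0.009]]
slide cm [ 0.03 11.62 -0.03] rot deg [-0.54 -0.2   0.02]
scene 0.287 [[277.3, 165.6], [376.9, 189.2]]
scene 0.2805 [[277.2, 167.8], [376.6, 191.6]]
scene 0.275 [[277.1, 169.8], [376.3, 193.6]]
side 0.287 [[293.8, 157.2], [355.1, 225.5]]
side 0.2805 [[293.8, 159.1], [354.8, 227.5]]
side 0.275 [[293.8, 160.8], [354.6, 229.1]]
```

View pics/end.png

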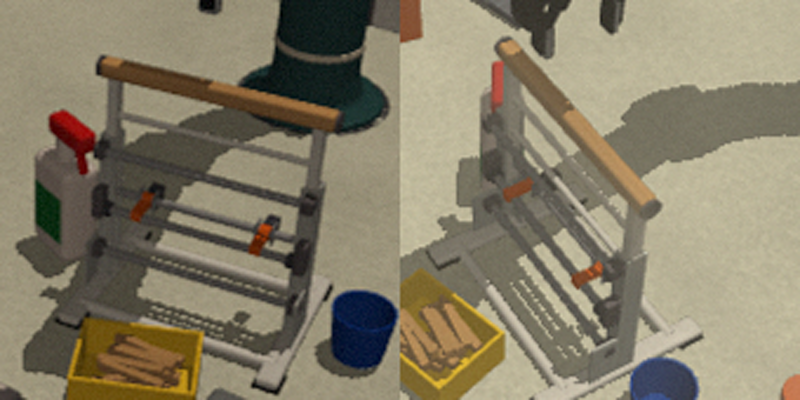

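```bash
python3 -c "
from plant import r
print(r.sign_off())"
```

```text
the job is handed in; nothing more can be done
None
```

The section now hangs on the middle rung, upright and let go, and the job is handed in at about 13 s of the 54 s.

- **Raise:** I gripped the top bar at its centre and lifted it 107 mm. That is past the 105 mm by which the hooks must have swung out and short of the 116 mm where they meet the top rung.
- **Lowering:** I brought it down in the grip at about 8 mm/s. It landed with the bar at about 280.5 mm, near the bottom of the expected 279–295 mm, so the real rung sits about 6.5 mm below nominal.
- **Press test:** I pushed down with 9–10 N for about 0.75 s. With the section's own 6 N or so, it bore on the rung with about 15 N. The bar moved about 0.1 mm.
- **Release:** I unloaded the grip, opened the fingers, checked in the wrist picture that they were clear, and backed up 116 mm.

The last pictures show the bar where a height of 280 mm predicts it in both views, with both hooks on the middle rung. The spray, scoop and peg tub look unmoved by eye; I did not measure their positions, and the other bystanders were outside those last pictures. The force on the tool is near zero. In the press test the force read 8.8 N at its last reading, slightly under the 10 N aimed for, after peaking at 10.3 N. No check failed.

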